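Jog the bench polisher

ROBOT

A 6-joint arm with a two-finger parallel gripper is mounted at the origin on the work surface. World frame = base frame: x ahead of the robot, y to its left, z up, the work surface at z = 0. Lengths are in m, angles in degrees, forces in N, time in s.
With the tool pointing down it reaches from about 0.275 to 0.75 m from the base axis. Payload 10.2 kg.
Tool frame: the origin (TCP) lies midway between the tips of the shut fingers; the grasp point (between the pads) lies 19 mm behind it; y points along the fingers, z is the direction in which the jaws open and shut, and the axes are right-handed (so a half turn about y gives the same grasp; the last joint's range is limited). The gripper opens to 85 mm and grips with 20 to 120 N. Pads are 22 mm wide; open, the fingers measure 114 mm over their backs; the gripper's body (76 mm by 85 mm) begins 54 mm behind the grasp point. The pads swing forward as they close: fully open they stand 13 mm farther back than shut.
Start: joints at [51.429, 17.928, 85.812, -0, 76.261, -12.8], TCP at [0.228, 0.473, 0.197] pointing down, gripper open.
Joint ranges: [-168.41, 168.41], [-55.51, 124.54], [10.69, 146.95], [-70.63, 250.63], [1, 178], [-165.06, 165.06]. Speed limits (degrees/s): [136.94, 136.94, 172.46, 180, 180, 180].

INTERFACE

Orientations are given as [roll, pitch, yaw] about the fixed x, y, z axes, in that order (R = Rz(yaw) Ry(pitch) Rx(roll)).
In Python, from workcell import status, imaging, order gives the robot as it stands. The module is installed in compiled form; this text tells all that it offers.
- The arm moves only by the shell command python3 -m crank 'ROWS' [OPENING] [FORCE]. ROWS is text: rows parted by semicolons, each of 6 numbers parted by spaces: the shift along the tool's x, y, z in mm, then the turn, a rotation vector about the tool's x, y, z in degrees. In form: x y z ax ay az; .... A call has 1 to 20 rows; each row is the pose to reach, as a shift and turn from the pose measured when the call began, along the tool's axes at that moment; what a row does not reach only later rows make up. A row lasts 1/8 s, in which the tool goes at most 62.5 mm and 10.7 degrees, less where a joint would pass 70% of its speed; a pose out of reach is approached as far as the arm can. A call with a gripper value outside its range is refused whole. OPENING is the finger opening in mm, from 0 to 85.4, set as the call begins (- or left out, the last holds). The fingers move at their own pace and stop on an object; FORCE is the grip in N (left out, the last holds). Time passes only in rows, so rows that repeat a pose let the fingers close. It gives the time, the measured TCP pose, the force and the opening at its end, in the units of the state.
- status.read_state(): the state, without advancing time (a new reading comes with each control period).
- imaging.capture(name): name is "scene" or "top"; returns a dict with "frame" (420x560x3 uint8, red, green, blue), "vfov" (degrees; the focal length in pixels is half the picture's height over the tangent of half this angle, whatever the lens; pixels are square), "cx", "cy" (the principal point, pixels), "rvec" (rotation vector, rad) and "tvec" (3), from world to camera coordinates, as OpenCV has them. Camera axes: x right, y down, z forward; pixel columns grow to the right and rows downward; lengths in m; the calibration is good to about 2 mm. A picture is of the moment at which its call begins. There is no depth.
- order.sign_off(): hands the job in, once; it reports no verdict.
The state is a dict: "clock": time; "qpos": joint angles; "joint_vel": joint speeds; "joint_torque": joint torques, N m; "position": TCP position; "eef_rot": TCP orientation; "wrist_force": force on the tool from outside, world axes, zero at the start; "ft_torque": the same for the moment, N m; "width": finger opening in m.
Only numpy, scipy, OpenCV 4.12 (cv2) and the standard library are available. Lean on these libraries where they do the work, as an engineer would, in place of code of your own. Each camera call takes 0.05 s, during which the arm holds its last target. There are 200 camera calls.

TASK

The polisher's felt wheel has to be inched round before use: tilt the red-knobbed spring lever on the grey polishing machine well over towards its green mark, hold it there for about two seconds, then let it come back upright by itself and clear away from it. Do not tilt it towards the orange mark, and leave the black-knobbed lever on the blue rolling mill alone.

Things in the scene. Friction and masses are not known exactly. Their poses are not given: they have to be found in the camera images.
- polisher: Grey bench polisher, fixed, turned up to 30 deg. Base 170 (x) x 150 (y) x 50 mm; origin centre of underside, x to its back, y to its left. At the back a motor along y, front at x = 3 mm, top 110 mm high, pale 70 mm felt wheel and tip at its +y end out to y = 145 mm. Jog lever in front: pivot at x = -50, y = 0, z = 55 mm. Deck discs beside it: green y = +52, orange y = -52 mm.
- polisher_jog (a joint): Angle of the red-knobbed jog lever on the grey polisher, rad. 0 is upright, where a spring returns it when let go; positive tilts towards the green disc (machine +y), negative towards the orange disc. Stops at -0.6 and +0.6. Spring 0.5 N m/rad: about 4 N sideways at the knob holds it at 0.5 rad.
- polisher_knob (a point): Centre of the red ball knob (28 mm diameter) on the polisher's jog lever, 65 mm from the pivot, so 120 mm above the bench when upright; swings with the lever in the machine's y-z plane. Stem below it: steel rod, 8 mm diameter. Axes are the machine's when upright and tilt with the lever.
- mill_knob (a point): Centre of the black ball knob (28 mm) of a like spring lever, 120 mm above the bench, on the blue rolling mill (170 x 150 mm base, two steel rolls between blue side plates 60 mm behind the knob, 162 mm high; green and orange discs flank this lever too). The mill stands left or right of the polisher. To be left alone.

How it is judged (in metres and radians):
On the way:
1. the red-knobbed lever is tilted more than 0.35 rad (20 degrees) towards the green disc and held there for 1.5 s (value of joint polisher_jog above 0.35 rad), for 1.5 s.
At the end, for the whole second after the job is handed in: The red-knobbed lever stands upright again, within 0.1 rad (6 degrees), and at rest, and the black knob is where it was at the start, within 12 mm (value of joint polisher_jog between -0.1 and 0.1 rad and distance of mill_knob from where it was at the start of the episode below 0.012 m and velocity of joint polisher_jog between -0.1 and 0.1 rad/s); the robot touches nothing.
It fails at once if the red-knobbed lever is tilted more than 0.25 rad (14 degrees) towards the orange disc (value of joint polisher_jog below -0.25 rad).
It fails at once if the black knob is moved more than 15 mm (distance of mill_knob from where it was at the start of the episode above 0.015 m).
It also fails if it takes over 35 s, if anything falls off the work surface, if the arm or the gripper's body presses on something with over 40 N, if the wrist force passes 120 N, or if a joint passes its speed limit or range.

## Working session

There is one attempt and no reset: what is moved stays moved. The work goes in short steps, Python scripts to look and compute and a shell command to move; the robot and the scene stay as the last step left them, time stands still between calls to the robot, and variables do not carry over. Pictures are saved under pics/ and viewed, about 8 in all and at most 12, crops included, and the job is handed in when it is done.

```bash
mkdir -p pics; python3 - <<'E'
from workcell import status, imaging
import cv2,numpy as np,pickle
print(status.read_state())
d={n:imaging.capture(n) for n in("scene","top")}
pickle.dump(d,open('cap0.pkl','wb'))
for n,c in d.items():
    print(n,{k:v for k,v in c.items() if k!='frame'})
    cv2.imwrite(f'pics/{n}0.png',c['frame'][:,:,::-1])
E
```

```text
{'clock': 0.0, 'qpos': array([ 5.14264835e+01,  1.79589727e+01,  8.58557357e+01,  3.43527671e-04,
        7.62619222e+01, -1.28002735e+01]), 'joint_vel': array([-0.01486735, -0.04416595, -0.02217444, -0.08915702, -0.06927682,
       -0.01027228]), 'joint_torque': array([-9.48488305e-04, -4.12273800e+01, -2.59738147e+01, -2.78808184e-04,
        4.39268129e-03, -2.09714938e-05]), 'position': array([0.228085  , 0.47251307, 0.19622798]), 'eef_rot': array([-9.00746524e+01,  1.73030630e-02, -2.57733361e+01]), 'wrist_force': array([-0.28876208,  0.2730759 , -0.31574745]), 'ft_torque': array([-0.0036503 , -0.02048836,  0.0076563 ]), 'width': 0.08554329847794424}
scene {'vfov': 44.3396768035393, 'cx': 279.9064637319542, 'cy': 203.1831019625472, 'rvec': array([ 1.98770048,  0.92914383, -0.52880736]), 'tvec': array([-0.32422902, -0.13374386,  1.47405546])}
top {'vfov': 55.391362525335715, 'cx': 285.06714710804704, 'cy': 211.2058015434562, 'rvec': array([ 2.16382495, -2.1679711 ,  0.06701864]), 'tvec': array([0.00382083, 0.52430801, 0.88427461])}
```

View pics/scene0.png

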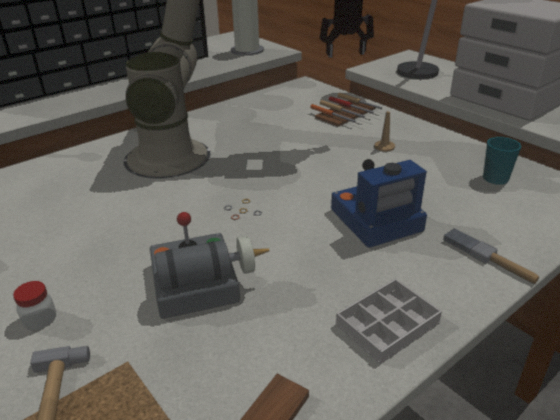

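View pics/top0.png

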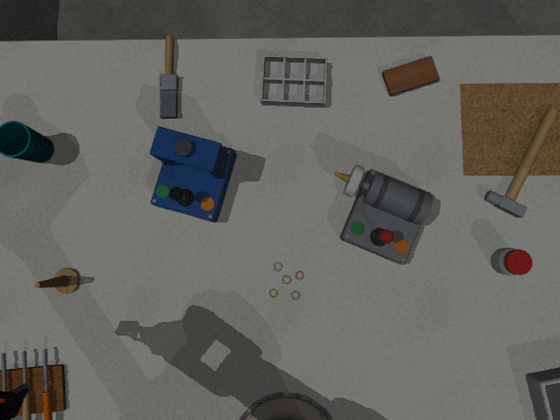

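The top view shows the polisher with its red knob at about (386,237), the green disc at (357,228) and the orange disc at (402,247). The mill is at about (195,180). In the scene view the red knob is at (184,219). Next I'll triangulate these.

```bash
cat > h.py <<'E'
import cv2,numpy as np
def ray(c,u,v):
    f=210/np.tan(np.radians(c['vfov']/2)); R=cv2.Rodrigues(c['rvec'])[0]
    d=R.T@np.array([(u-c['cx'])/f,(v-c['cy'])/f,1]); return -R.T@c['tvec'],d/np.linalg.norm(d)
def plane(c,u,v,z):
    o,d=ray(c,u,v); return o+d*(z-o[2])/d[2]
def two(a,pa,b,pb):
    o1,d1=ray(a,*pa);o2,d2=ray(b,*pb)
    s=np.linalg.lstsq(np.c_[d1,-d2],o2-o1,rcond=None)[0]
    p,q=o1+s[0]*d1,o2+s[1]*d2; return (p+q)/2,np.linalg.norm(p-q)
def blob(c,lo,hi,win):
    x0,y0,x1,y1=win; h=cv2.cvtColor(c['frame'],cv2.COLOR_RGB2HSV)[y0:y1,x0:x1]
    m=cv2.inRange(h,np.array(lo),np.array(hi))
    n,_,st,ce=cv2.connectedComponentsWithStats(m); i=1+np.argmax(st[1:,4])
    x,y,w,hh,a=st[i]
    return (ce[i]+[x0,y0]),(x+x0,y+y0,w,hh,a)
RED1=((170,110,40),(180,255,255))
E
python3 - <<'E'
import pickle; from h import *
d=pickle.load(open('cap0.pkl','rb'));t,s=d['top'],d['scene']
for c,w in((t,(372,224,400,250)),(s,(170,205,200,232))):
    for n,r in (('hi',RED1),('lo',((0,150,40),(4,255,255)))):
        try: print(n,blob(c,*r,w))
        except Exception as e: print(n,e)
g=blob(t,(40,80,30),(85,255,255),(340,215,372,240));o=blob(t,(5,130,60),(18,255,255),(390,235,415,258))
print(g,o)
G=plane(t,*g[0],.05);O=plane(t,*o[0],.05);print(G,O,np.linalg.norm(G-O),(G+O)/2)
y=(G-O)/np.linalg.norm(G-O);print('machine y dir deg',np.degrees(np.arctan2(y[1],y[0])))
kt=blob(t,*RED1,(372,224,400,250))[0];ks=blob(s,*RED1,(170,205,200,232))[0]
print(two(t,kt,s,ks),plane(t,*kt,.12),plane(s,*ks,.12))
print('felt tip',plane(t,336,175,.075),'mill knob',plane(t,185,197,.12))
E
```

```text
hi (array([380.28571429, 236.28571429]), (np.int32(379), np.int32(235), np.int32(3), np.int32(4), np.int32(7)))
lo (array([386.2037037 , 236.01851852]), (np.int32(380), np.int32(230), np.int32(13), np.int32(13), np.int32(108)))
hi (array([187.5, 219. ]), (np.int32(187), np.int32(219), np.int32(2), np.int32(1), np.int32(2)))
lo (array([182.96774194, 215.29032258]), (np.int32(179), np.int32(213), np.int32(9), np.int32(6), np.int32(31)))
(array([356.64666667, 227.53333333]), (np.int32(350), np.int32(221), np.int32(14), np.int32(14), np.int32(150))) (array([401.38095238, 246.01360544]), (np.int32(395), np.int32(240), np.int32(14), np.int32(13), np.int32(147)))
[ 0.48574961 -0.15396232  0.05      ] [ 0.44551632 -0.2498414   0.05      ] 0.10397844303349477 [ 0.46563297 -0.20190186  0.05      ]
machine y dir deg 67.23584432575393
(array([ 0.46494589, -0.19181631,  0.11304424]), np.float64(0.0008430292299336203)) [ 0.46500885 -0.18997547  0.12      ] [ 0.47392125 -0.19671611  0.12      ]
felt tip [ 0.5974353  -0.10781458  0.075     ] mill knob [0.5456219 0.2047364 0.12     ]
```

Disc spacing comes out at 104 mm, which matches. The scene mask only caught part of the knob, so I'll redo it with a wrap-around red mask and also check the discs in the scene view.

```bash
python3 - <<'E'
import pickle; from h import *
d=pickle.load(open('cap0.pkl','rb'));t,s=d['top'],d['scene']
def red(c,w):
    x0,y0,x1,y1=w;f=c['frame'][y0:y1,x0:x1].astype(int)
    m=((f[...,0]>2*f[...,1])&(f[...,0]>2*f[...,2])&(f[...,0]>35)).astype('uint8')
    n,_,st,ce=cv2.connectedComponentsWithStats(m);i=1+np.argmax(st[1:,4])
    cs,_=cv2.findContours((_==i).astype('uint8'),0,2);(u,v),r=cv2.minEnclosingCircle(cs[0])
    return np.array([u+x0,v+y0]),r,st[i]
T=red(t,(372,224,396,250));S=red(s,(170,205,200,232));print(T,S)
print(two(t,T[0],s,S[0]),plane(t,*T[0],.12),plane(s,*S[0],.12))
for lbl,lo,hi,w in(('green',(40,80,30),(85,255,255),(204,232,225,246)),('or',(3,130,60),(18,255,255),(150,242,175,256))):
    b=blob(s,lo,hi,w);print(lbl,b,plane(s,*b[0],.05))
for c in(t,s):print(ray(c,280,210)[0])
a=t['frame'][170:290,320:460,::-1];b=s['frame'][190:310,130:280,::-1]
cv2.imwrite('pics/crop.png',np.hstack([cv2.resize(a,(396,340),interpolation=2),cv2.resize(b,(400,340),interpolation=2)]))
E
```

```text
(array([385.89393902, 235.68181801]), 6.9495110511779785, array([  7,   6,  14,  13, 141], dtype=int32)) (array([183.85000038, 217.        ]), 5.246288776397705, array([ 9,  8, 11,  8, 70], dtype=int32))
(array([ 0.46629843, -0.20035451,  0.122381  ]), np.float64(0.0006017972911855755)) [ 0.46619825 -0.20115425  0.12      ] [ 0.46330366 -0.19857429  0.12      ]
green (array([213.        , 239.36363636]), (np.int32(207), np.int32(238), np.int32(13), np.int32(4), np.int32(33))) [ 0.47863962 -0.1487048   0.05      ]
or (array([160.78947368, 249.31578947]), (np.int32(155), np.int32(247), np.int32(13), np.int32(6), np.int32(38))) [ 0.43810645 -0.24635927  0.05      ]
[ 0.44645168 -0.01894047  0.92583866]
[ 1.22673349 -0.56902165  0.68351347]
```

View pics/crop.png

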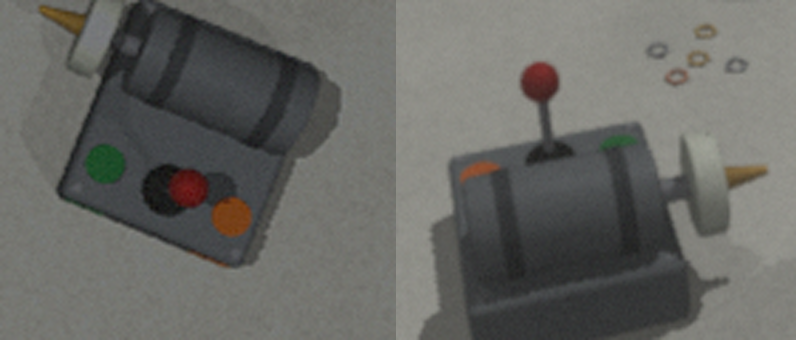

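The knob is at (0.466, -0.201, 0.122). The height should be 0.120, and the xy matches the disc midpoint to about 2 mm. Machine +y heads 67.2°, so the tool z axis (64.2°) only needs a 3° turn. With the fingers shut, I'll move above the orange side, 50 mm from the knob.

```bash
python3 -m crank '15 0 -17 0 -1 0;41 0 -44 0 -2 0;77 0 -83 0 -3 0;112 0 -122 0 -3 0;148 0 -160 0 -3 0;184 0 -199 0 -3 0;219 0 -238 0 -3 0;255 0 -277 0 -3 0;291 0 -315 0 -3 0;326 0 -354 0 -3 0;362 0 -393 0 -3 0;398 0 -431 0 -3 0;434 0 -470 0 -3 0;469 0 -509 0 -3 0;495 0 -536 0 -3 0;510 0 -553 0 -3 0;510 0 -553 0 -3 0;510 0 -553 0 -3 0' 0 20
python3 - <<'E'
from workcell import status,imaging; from h import *
s=status.read_state();print(s)
y=np.array([.387,.922,0]);x=np.array([.922,-.387,0]);p=s['position']-[.466,-.201,0];print('machine x,y rel knob',p@x,p@y)
c=imaging.capture('scene')
cv2.imwrite('pics/a.png',cv2.resize(c['frame'][120:320,80:340,::-1],None,fx=2.5,fy=2.5))
E
```

```text
clock: 2.35
position: [0.4467, -0.2463, 0.1966]
eef_rot: [-90.0, 0.1, -22.7]
wrist_force: [-0.1, -0.2, -0.2]
width: 0.0003
{'clock': 2.35, 'qpos': array([-4.20161841e+01,  1.60841737e+01,  8.83087200e+01, -5.79914444e-02,
        7.56448121e+01, -1.09255767e+02]), 'joint_vel': array([ 0.47933487, -0.44323673,  0.12209606, -0.12375652, -0.1003794 ,
       -0.14815   ]), 'joint_torque': array([-6.66890815e-01, -3.88657773e+01, -2.60747033e+01, -2.29471538e-02,
       -1.95816573e-02, -3.56410223e-03]), 'position': array([ 0.44670705, -0.24629093,  0.19663735]), 'eef_rot': array([-9.00405917e+01,  5.41275474e-02, -2.27460398e+01]), 'wrist_force': array([-0.09102771, -0.24800502, -0.1542286 ]), 'ft_torque': array([-0.01452644,  0.00888989, -0.06088292]), 'width': 0.0002643825973747705}
machine x,y rel knob -0.0002605101008197469 -0.049224614433842635
```

View pics/a.png

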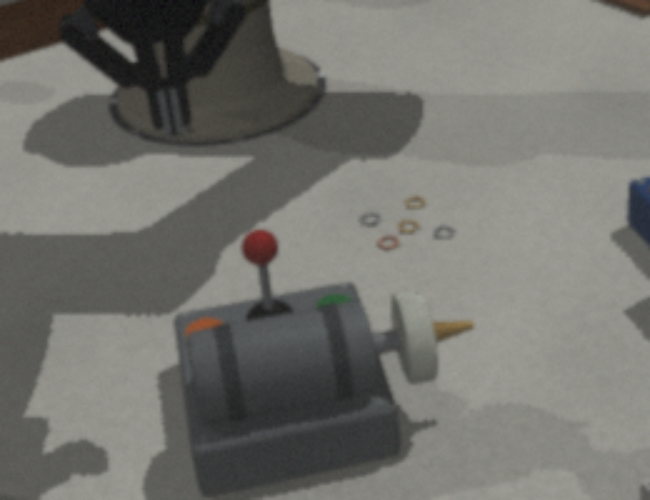

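The shut fingertips are at (170,130) in the crop, on the orange side above the knob at (260,247), which is as planned. Now I'll lower 92 mm and look at the force, then push.

```bash
python3 -m crank '0 10 0 0 0 0;0 30 0 0 0 0;0 50 0 0 0 0;0 70 0 0 0 0;0 85 0 0 0 0;0 92 0 0 0 0;0 92 3 0 0 0;0 92 8 0 0 0;0 92 13 0 0 0;0 92 18 0 0 0;0 92 23 0 0 0;0 92 28 0 0 0;0 92 33 0 0 0;0 92 33 0 0 0'
python3 - <<'E'
from workcell import status,imaging; from h import *
s=status.read_state()
y=np.array([.387,.922,0]);x=np.array([.922,-.387,0]);p=s['position']-[.466,-.201,0];print('machine x,y rel knob',p@x,p@y,s['wrist_force']@y)
c=imaging.capture('scene')
cv2.imwrite('pics/b.png',cv2.resize(c['frame'][120:320,80:340,::-1],None,fx=2.5,fy=2.5))
E
```

```text
clock: 4.15
position: [0.4595, -0.2155, 0.1048]
eef_rot: [-90.1, 0.0, -22.7]
wrist_force: [-0.7, 0.4, -0.6]
width: 0.0003
machine x,y rel knob -0.0003273543497493538 -0.015889494994419315 0.15021993213141138
```

View pics/b.png

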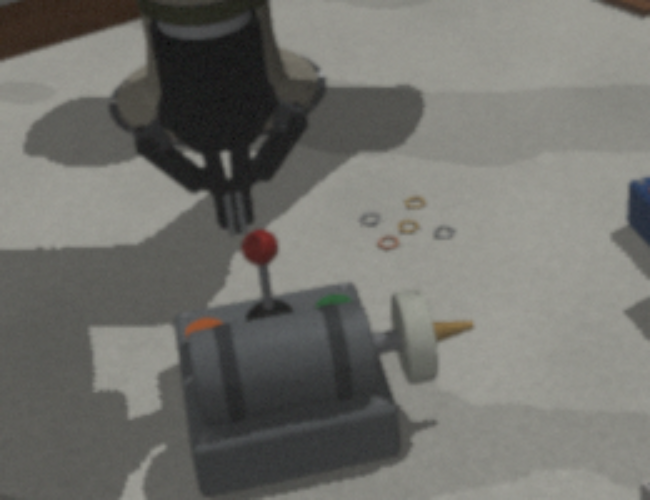

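The fingertips end at about (235,230) in the crop and the knob is at (260,247), with no contact force. The tips look higher or farther back than the reported TCP implies, so I'll check the projection.

```bash
python3 - <<'E'
from workcell import status,imaging; from h import *
s=status.read_state();P=s['position']
def pr(c,p):
    f=210/np.tan(np.radians(c['vfov']/2));K=np.array([[f,0,c['cx']],[0,f,c['cy']],[0,0,1]])
    return cv2.projectPoints(np.array([p]),c['rvec'],c['tvec'],K,None)[0].ravel()
o={}
for n in('scene','top'):
    c=imaging.capture(n);o[n]=c;print(n,'tcp',pr(c,P),'knob',pr(c,np.array([.466,-.201,.12])))
a=o['scene']['frame'][170:270,120:240,::-1].copy();b=o['top']['frame'][180:280,330:450,::-1].copy()
cv2.imwrite('pics/c.png',np.hstack([cv2.resize(a,(400,333)),cv2.resize(b,(400,333))]))
E
```

```text
scene tcp [176.1114897  225.87889443] knob [183.47062113 218.06118169]
top tcp [391.46891833 239.1566598 ] knob [385.81858387 235.7812351 ]
```

View pics/c.png

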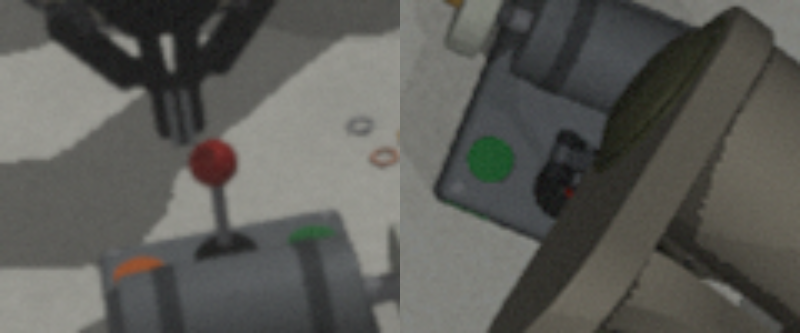

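The tip appears about 13 px above its projection, and there was no contact although the reported pose implies overlap. I'll triangulate the gripper itself using features seen in both views.

```bash
python3 - <<'E'
from workcell import status,imaging; from h import *
s=status.read_state();P=s['position']
t=imaging.capture('top');c=imaging.capture('scene')
o,d=ray(c,175,213)
y=np.array([.387,.922,0]);x=np.array([.922,-.387,0]);k=np.array([.466,-.201,0])
for z in(.09,.105,.12,.13):
    p=o+d*(z-o[2])/d[2];print('tip if z',z,p.round(4),'machine',((p-k)@x).round(4),((p-k)@y).round(4))
q,e=two(t,(381,225),c,(187,193));print('elbow',q,e,'machine',(q-k)@x,(q-k)@y)
a=c['frame'][150:250,130:230,::-1];b=t['frame'][195:265,355:425,::-1]
g=lambda i:cv2.resize(np.clip(i*1.8,0,255).astype('uint8'),(400,400),interpolation=cv2.INTER_CUBIC)
cv2.imwrite('pics/d.png',np.hstack([g(a),g(b)]))
E
```

```text
tip if z 0.09 [ 0.3978 -0.1853  0.09  ] machine -0.069 -0.0119
tip if z 0.105 [ 0.4187 -0.195   0.105 ] machine -0.0459 -0.0127
tip if z 0.12 [ 0.4397 -0.2047  0.12  ] machine -0.0229 -0.0136
tip if z 0.13 [ 0.4536 -0.2111  0.13  ] machine -0.0075 -0.0141
elbow [ 0.48092749 -0.18581937  0.17750728] 0.014435588005541823 machine 0.007888238473010178 0.01977348046465709
```

View pics/d.png

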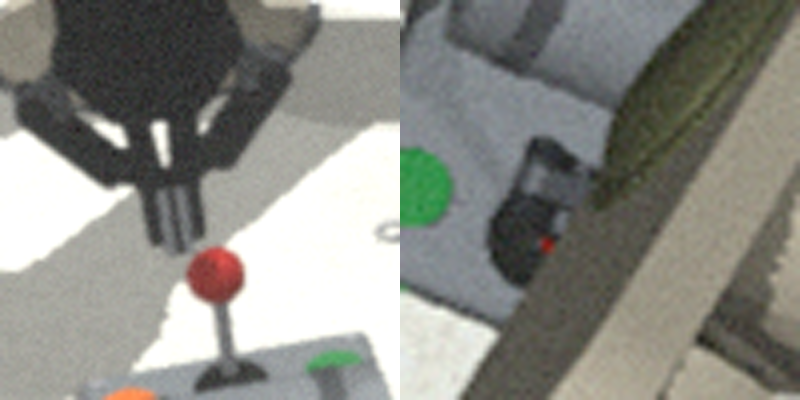

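```bash
python3 - <<'E'
from workcell import status,imaging; from h import *
P=status.read_state()['position']
t=imaging.capture('top');c=imaging.capture('scene')
def pr(c,p):
    f=210/np.tan(np.radians(c['vfov']/2));K=np.array([[f,0,c['cx']],[0,f,c['cy']],[0,0,1]])
    return cv2.projectPoints(np.array([p]),c['rvec'],c['tvec'],K,None)[0].ravel().round(1)
y=np.array([.387,.922,0]);x=np.array([.922,-.387,0]);k=np.array([.466,-.201,0])
for u in((380,220),(384,220),(381,226)):
  for v in((207,154),(203,163),(196,172),(190,190)):
    q,e=two(t,u,c,v);print(u,v,q.round(3),'gap',e.round(4),'rel tcp',((q-P)@x).round(3),((q-P)@y).round(3),(q-P)[2].round(3))
print('pose a tip pred',pr(c,np.array([.4467,-.2463,.1966])),'seen ~149,173')
print('start-picture pred (scene)',pr(c,np.array([.228,.4725,.1962])),'top',pr(t,np.array([.228,.4725,.1962])))
E
```

```text
(380, 220) (207, 154) [ 0.492 -0.156  0.255] gap 0.0123 rel tcp 0.007 0.068 0.15
(380, 220) (203, 163) [ 0.492 -0.163  0.238] gap 0.0059 rel tcp 0.009 0.062 0.133
(380, 220) (196, 172) [ 0.49  -0.171  0.221] gap 0.0059 rel tcp 0.011 0.053 0.116
(380, 220) (190, 190) [ 0.489 -0.183  0.187] gap 0.0154 rel tcp 0.015 0.042 0.082
(384, 220) (207, 154) [ 0.494 -0.16   0.257] gap 0.0178 rel tcp 0.01 0.065 0.152
(384, 220) (203, 163) [ 0.493 -0.166  0.24 ] gap 0.0116 rel tcp 0.012 0.059 0.135
(384, 220) (196, 172) [ 0.491 -0.175  0.223] gap 0.0001 rel tcp 0.013 0.05 0.119
(384, 220) (190, 190) [ 0.491 -0.187  0.189] gap 0.0093 rel tcp 0.018 0.039 0.084
(381, 226) (207, 154) [ 0.484 -0.155  0.252] gap 0.0191 rel tcp -0.0 0.065 0.147
(381, 226) (203, 163) [ 0.483 -0.162  0.235] gap 0.0128 rel tcp 0.001 0.059 0.13
(381, 226) (196, 172) [ 0.481 -0.17   0.217] gap 0.001 rel tcp 0.002 0.05 0.113
(381, 226) (190, 190) [ 0.48  -0.182  0.182] gap 0.0082 rel tcp 0.006 0.039 0.078
pose a tip pred [151.5 188.3] seen ~149,173
start-picture pred (scene) [343.9  71.9] top [ 21.9 367.8]
```

The gripper's lateral placement matches, and its tips sit about 25–30 mm higher than the reported TCP. The start picture and pose a show the same offset. So at reported z 0.105 the fingers passed just above the knob. I'll back off, go 35 mm lower (reported 0.070, still 20 mm above the deck even if the report is right), and advance watching the force.

```bash
python3 -m crank '0 -5 0 0 0 0;0 -5 -10 0 0 0;0 -5 -25 0 0 0;0 -5 -35 0 0 0;0 10 -35 0 0 0;0 25 -35 0 0 0;0 35 -35 0 0 0;0 35 -35 0 0 0;0 35 -28 0 0 0;0 35 -20 0 0 0;0 35 -12 0 0 0;0 35 -5 0 0 0;0 35 -1 0 0 0;0 35 -1 0 0 0'
python3 - <<'E'
from workcell import status,imaging; from h import *
s=status.read_state()
y=np.array([.387,.922,0]);x=np.array([.922,-.387,0]);p=s['position']-[.466,-.201,0];print('machine x,y rel knob',p@x,p@y,s['wrist_force']@y)
c=imaging.capture('scene')
cv2.imwrite('pics/e.png',cv2.resize(c['frame'][150:290,110:270,::-1],None,fx=4,fy=4))
E
```

```text
clock: 6.25
position: [0.4592, -0.2168, 0.0699]
eef_rot: [-90.1, 0.0, -22.7]
wrist_force: [-0.5, -1.3, 0.9]
width: -0.0002
machine x,y rel knob -0.00020202812504666566 -0.017204106350309983 -1.3509908665975492
```

View pics/e.png

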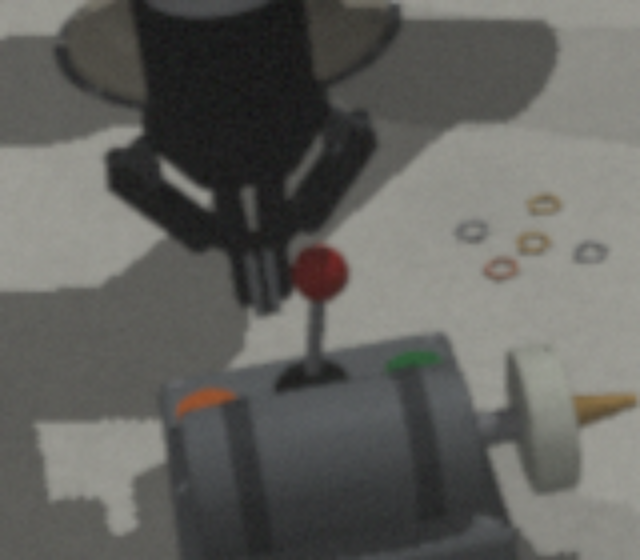

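The finger now bears on the knob: it has moved about 6 px (12 mm) to the green side, at 1.35 N, so roughly 0.18 rad. I'll push 18 mm more to about 0.5 rad and hold.

```bash
python3 -m crank '0 0 4 0 0 0;0 0 8 0 0 0;0 0 12 0 0 0;0 0 16 0 0 0;0 0 18 0 0 0;0 0 18 0 0 0;0 0 18 0 0 0;0 0 18 0 0 0;0 0 18 0 0 0;0 0 18 0 0 0;0 0 18 0 0 0;0 0 18 0 0 0;0 0 18 0 0 0;0 0 18 0 0 0;0 0 18 0 0 0;0 0 18 0 0 0;0 0 18 0 0 0;0 0 18 0 0 0'
python3 - <<'E'
from workcell import status,imaging; from h import *
s=status.read_state()
y=np.array([.387,.922,0]);x=np.array([.922,-.387,0]);p=s['position']-[.466,-.201,0];print('machine x,y rel knob',p@x,p@y,s['wrist_force']@y)
c=imaging.capture('scene')
x0,y0,x1,y1=160,195,225,245;f=c['frame'][y0:y1,x0:x1].astype(int)
m=(f[...,0]>2*f[...,1])&(f[...,0]>2*f[...,2])&(f[...,0]>35)
v,u=np.nonzero(m);uv=(u.mean()+x0,v.mean()+y0);print('knob px',uv,m.sum())
k=np.array([.4663,-.2005,0])
# ray meets the lever's swing plane (machine x = 0)
o,d=ray(c,*uv);q=o+d*(((k-o)@x)/(d@x));print('knob',q,'angle',np.arctan2((q-k)@y,q[2]-.055),'radius',np.hypot((q-k)@y,q[2]-.055))
cv2.imwrite('pics/f.png',cv2.resize(c['frame'][150:290,110:270,::-1],None,fx=4,fy=4))
E
```

```text
clock: 8.55
position: [0.466, -0.2003, 0.0698]
eef_rot: [-90.1, 0.0, -22.7]
wrist_force: [-2.5, -3.1, -2.9]
width: 0.0001
machine x,y rel knob -0.00027522534283294035 0.0006234368583739613 -3.871569905445848
knob px (np.float64(198.73809523809524), np.float64(218.10714285714286)) 84
knob [ 0.47732208 -0.17424067  0.11371692] angle 0.4515611874331979 radius 0.0652579247843894
```

View pics/f.png

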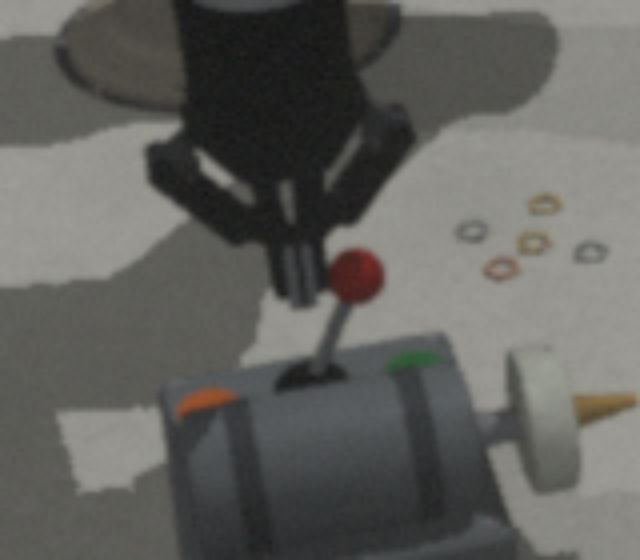

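The lever is at 0.45 rad by image and about 0.48 by force (3.9 N), and the knob radius of 65.3 mm checks. I'll hold 0.75 s more, then retreat gently with the lever following, back off further and rise.

```bash
python3 -m crank '0 0 0 0 0 0;0 0 0 0 0 0;0 0 0 0 0 0;0 0 0 0 0 0;0 0 0 0 0 0;0 0 0 0 0 0;0 0 -3 0 0 0;0 0 -8 0 0 0;0 0 -13 0 0 0;0 0 -18 0 0 0;0 0 -23 0 0 0;0 0 -28 0 0 0;0 0 -33 0 0 0;0 0 -40 0 0 0;0 0 -48 0 0 0;0 0 -55 0 0 0;0 0 -60 0 0 0;0 0 -60 0 0 0' && python3 -m crank '0 -10 0 0 0 0;0 -30 0 0 0 0;0 -60 0 0 0 0;0 -90 0 0 0 0;0 -120 0 0 0 0;0 -135 -5 0 0 0;0 -140 -15 0 0 0;0 -140 -35 0 0 0;0 -140 -55 0 0 0;0 -140 -70 0 0 0;0 -140 -75 0 0 0;0 -140 -75 0 0 0;0 -140 -75 0 0 0;0 -140 -75 0 0 0'
python3 - <<'E'
from workcell import status,imaging; from h import *
import pickle
s=status.read_state();print(s['clock'],np.abs(s['joint_vel']).max())
y=np.array([.387,.922,0]);x=np.array([.922,-.387,0])
c=imaging.capture('scene');t=imaging.capture('top')
x0,y0,x1,y1=170,205,200,232;f=c['frame'][y0:y1,x0:x1].astype(int)
m=(f[...,0]>2*f[...,1])&(f[...,0]>2*f[...,2])&(f[...,0]>35)
v,u=np.nonzero(m);uv=(u.mean()+x0,v.mean()+y0)
k=np.array([.4663,-.2005,0]);o,d=ray(c,*uv);q=o+d*(((k-o)@x)/(d@x));print('knob px',uv,q,'angle',np.arctan2((q-k)@y,q[2]-.055))
d0=pickle.load(open('cap0.pkl','rb'))
print('mill change, scene/top',cv2.absdiff(d0['scene']['frame'],c['frame'])[150:245,325:430].mean(),cv2.absdiff(d0['top']['frame'],t['frame'])[120:225,145:240].mean())
cv2.imwrite('pics/g.png',c['frame'][:,:,::-1])
E
```

```text
clock: 10.85
position: [0.4427, -0.256, 0.0699]
eef_rot: [-90.1, 0.0, -22.8]
wrist_force: [0.3, 0.2, -0.3]
width: -0.0001
clock: 12.6
position: [0.414, -0.3247, 0.21]
eef_rot: [-90.1, 0.0, -22.7]
wrist_force: [-0.5, 0.4, -0.7]
width: 0.0003
12.6 0.13167482565066327
knob px (np.float64(183.94897959183675), np.float64(217.09183673469389)) [ 0.46652695 -0.19995931  0.12208316] angle 0.008740303287542023
mill change, scene/top 3.9884377610693402 4.227401837928154
```

View pics/g.png

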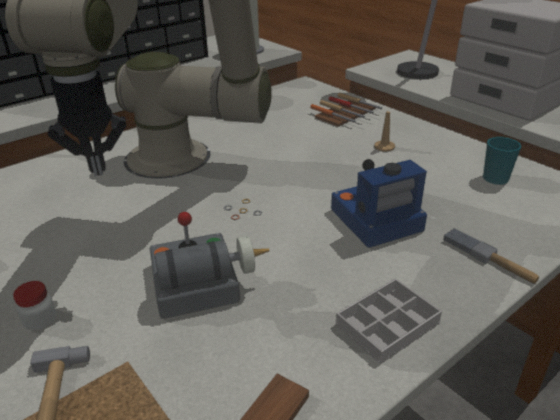

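The red knob is back at (184,217), upright. The black knob is unchanged at (369,165), and the gripper is clear at (95,165).

```bash
python3 -c "
from workcell import order;print(order.sign_off())"
```

```text
the job is handed in; nothing more can be done
None
```

The job is done and handed in, at about 12.7 s of the 35 s allowed. I pushed the red-knobbed lever with shut fingers from the orange side towards its green mark and held it about 2.3 s. I then backed away slowly so the spring brought it upright, and lifted clear.

**Hold:** the picture taken during the hold gave 0.45 rad, and the 3.9 N push suggests about 0.48 rad. The requirement is above 0.35 rad. I have no direct reading of the lever joint.

**Final state:** the last picture showed the red lever upright, at about 0.01 rad. The black-knobbed lever had not visibly moved, the gripper was clear and the wrist force was near zero. I only compared the mill by eye and by average picture difference; I did not measure its knob again.

**What disagreed:**
- **Finger height:** in the pictures the fingertips sat about 25–30 mm above the reported TCP. My first pass therefore went just over the knob without moving it. I mended this by backing off and going in 35 mm lower.
- **Knob position:** two early readings were wrong because the colour mask caught only part of the red knob. I corrected them before moving.

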